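# Stow the cocktail shaker in its rack on the drinks trolley

## Task

Make the shaker ready for wheeling the trolley: slide the rack's end stop all the way back, away from the end board, then lay the tall steel shaker gently on its side on the rack's two rails with its base towards the end board. Let go of it, slide the stop up by its grip until the shaker is held snug, without play, between end board and stop, and then turn the rack's twist-lock knob clockwise as far as it goes. Leave everything else on the trolley where it is.

Things in the scene. Friction and masses are not known exactly. Their poses are not given: they have to be found in the camera images.
- rack: wooden shaker rack fixed to the surface: base board 120 mm (its x) by 430 mm (its y, -205 to +225), 12 mm thick. Origin on the table surface; x across, y along, z up. At the -y end stands the end board, 90 mm wide, top 76 mm above the table, inner face at y = -180 mm. Along +y follow the two rails, the sliding stop and, at y = +187 mm, the twist-lock knob.
- cradle (a point): point midway over the two rails, rack y = -120 mm, 54 mm above the table: the axis of the lying shaker rests at this height over rack x = 0. The steel rails are 16 mm thick and run along rack y from -180 to -68 mm, centred at x = -21 and +21 mm, 22 mm above the table. Axes as the rack's.
- stop (a joint): sliding aluminium end stop on a track along the rack's y, 0 to 0.12 m; 0 = nearest the end board, grows as the stop moves away from it (+y). Its face towards the end board lies at rack y = -60 mm + joint value. It moves against about 2 N of friction plus slight damping and stays where it is left. It starts so far forward that the shaker does not fit.
- stop_grip (a point): centre of the top of the stop's black upright fin grip: 22 mm thick across the rack (x), 60 mm long along the rack (y), its top 100 mm above the table and its sides free from 30 mm up; pinch it from above across x. Axes as the rack's.
- stop_face (a point): centre of the stop's face towards the end board, 54 mm above the table (face plate 70 mm wide, top 75 mm above the table, 12 mm thick; the grip fin starts 22 mm behind the face). Axes as the rack's.
- lock (a joint): black twist-lock knob on the rack, turns about the vertical, clockwise seen from above as the value grows, 0 (unlocked) to 1.571 rad (locked, at its end stop); light friction (0.03 N m). It starts near 0.
- lock_grip (a point): on the knob's axis, 49 mm above the table, at the height to grip the knob's bar: 57 mm long, 14 mm wide, from 26 to 56 mm above the table, standing on a round disc 60 mm wide. At joint value 0 the bar lies along the rack's x.
- shaker: the tall steel cocktail shaker, starts upright, 0.2 to 0.35 kg: straight round body 60 mm in diameter from 0 to 115 mm above its base, then a shoulder and a cap 32 mm wide, 165 mm tall in all. Origin at the centre of its base, z along its axis towards the cap. The two shakers may have changed places; the tall one is meant.
- shaker_cap (a point): centre of the flat top of the tall shaker's cap, 165 mm from its base along its axis
- short_shaker: a second steel cocktail shaker of the same shape and width as the tall one but only 110 mm tall, upright; bystander; origin at the centre of its base, z up
- jigger: double-ended steel measuring cup (hourglass shape), 46 mm wide, 90 mm tall, upright; bystander; origin at its base
- sugar_pot: white ceramic lidded sugar pot, 84 mm wide, 95 mm tall; bystander; origin at its base
- muddler: pale wooden muddler lying flat, 196 mm long, 30 mm thick; bystander; origin under its middle, long axis = its x
- clear_tin: clear plastic open mixing tin, 84 mm wide, 120 mm tall, upright; bystander; origin at its base
Not all that is in view belongs to the job. What is shaped like the shaker but green, red or turquoise is not meant.

How it is judged:
By the outcome, as a careful person would: the job done as asked, in the order asked, and still so for the second after the job is handed in, with the robot touching nothing.
It also fails if it takes over 72 s, if anything falls off the work surface, if the arm or the gripper's body presses on something with over 40 N, if the wrist force passes 120 N, or if a joint passes its speed limit or range.

## Robot

A 6-joint arm with a two-finger parallel gripper is mounted at the origin on the work surface. World frame = base frame: x ahead of the robot, y to its left, z up, the work surface at z = 0. Lengths are in m, angles in degrees, forces in N, time in s.
With the tool pointing down it reaches from about 0.3 to 0.75 m from the base axis. Payload 8.5 kg.
Tool frame: the origin (TCP) lies midway between the tips of the shut fingers; the grasp point (between the pads) lies 19 mm behind it; z points along the fingers, y is the line along which they close (so a half turn about z gives the same grasp; the last joint's range is limited). The gripper opens to 85 mm and grips with 20 to 120 N. Pads are 22 mm wide; open, the fingers measure 114 mm over their backs; the gripper's body (76 mm by 85 mm) begins 54 mm behind the grasp point. The pads swing forward as they close: fully open they stand 13 mm farther back than shut.
Start: joints at [-81.148, 21.807, 74.336, -0, 83.858, -12.336], TCP at [0.199, -0.513, 0.231] pointing down, gripper open.
Joint ranges: [-178.18, 178.18], [-50.72, 133.34], [12.68, 142.11], [-81.47, 261.47], [9.98, 163.14], [-165.26, 165.26]. Speed limits (degrees/s): [136.94, 136.94, 180, 180, 180, 180].

## Interface

Orientations are given as a 3x3 rotation matrix whose columns are the frame's x, y, z axes.
In Python, from rig import env gives the robot as it stands. The module is installed in compiled form; this text tells all that it offers.
- The arm moves only by the tool jog_arm, never from a script. Its argument "targets" is a list of rows, each a list of 6 numbers: the shift along the tool's x, y, z in cm, then the turn, a rotation vector about the tool's x, y, z in degrees. A call has 1 to 8 rows; each row is the pose to reach, as a shift and turn from the pose commanded when the call began, along the tool's axes at that moment; what a row does not reach only later rows make up. A row lasts 1/12 s, in which the tool goes at most 41.7 mm and 7.16 degrees, less where a joint would pass 70% of its speed; a pose out of reach is approached as far as the arm can. A call with a gripper value outside its range is refused whole. "hand" is the opening, from 0 (shut) to 1 (fully open), set as the call begins (left out, the last holds). The fingers move at their own pace and stop on an object; "newtons" is the grip in N (left out, the last holds). Time passes only in rows, so rows that repeat a pose let the fingers close. It gives the time, the measured TCP pose, the force, the opening and the grip force at its end, in the units of the state.
- env.observe(): the state, without advancing time (a new reading comes with each control period).
- env.get_image(name): name is "scene" or "top" or "wrist"; returns a dict with "frame" (480x640x3 uint8, red, green, blue), "depth" (480x640 float32, m along the optical axis (not along the pixel's ray), 0 where there is no reading), "fovy" (degrees; the focal length in pixels is half the picture's height over the tangent of half this angle, whatever the lens; pixels are square), "cx", "cy" (the principal point, pixels), "cam_to_world" (4x4, takes a point from camera to world coordinates). Camera axes: x right, y down, z forward; pixel columns grow to the right and rows downward; lengths in m; the calibration is good to about 2 mm. A picture is of the moment at which its call begins.
- env.close_job(): hands the job in; it is judged then, once.
Trained networks look in the newest picture that a camera, given by its name, has taken for a name from the list of things; names that differ only in an ending like _2 or _b are one class to them, and where a whole thing is asked for, a point or a joint stands for the part that bears it (a point fixed in the world has none). Each returns a list of dicts, best first, with "score" (0 to 1); they miss things now and then, are a little off and sometimes report something else, mostly with a low value. They report only what shows in the picture. A call takes as long as a camera call. They do not tell look-alikes from the thing itself.
- env.regions_of(camera, target): "pixels" (480x640 bool, what is visible of it) and "point" ([row, column] in pixels, amid what is visible of it).
The state is a dict: "time_s": time; "q": joint angles; "qvel": joint speeds; "joint_efforts": joint torques, N m; "position": TCP position; "tool_rot": TCP orientation; "ft_force": force on the tool from outside, world axes, zero at the start; "wrist_torque": the same for the moment, N m; "grip_width": finger opening in m; "gripper_force": force on a finger pad.
Only numpy, scipy, OpenCV 4.12 (cv2) and the standard library are available. Lean on these libraries where they do the work, as an engineer would, in place of code of your own. Each camera call takes 0.05 s, during which the arm holds its last target. There are 200 camera calls.

## Working session

There is one attempt and no reset: what is moved stays moved. The work goes in short steps, Python scripts to look and compute and a tool call to move; the robot and the scene stay as the last step left them, time stands still between calls to the robot, and variables do not carry over. Pictures are saved under pics/ and viewed, at most 10 in all, crops included, and the job is handed in when it is done.

Besides the shell and the picture viewer there is one more tool, called after "Emit:" as name([rows], argument=value, ...), one row to a line, values as JSON. jog_arm: Moves the arm, as the interface text tells. Its arguments: {"type":"object","properties":{"targets":{"type":"array","items":{"type":"array","items":{"type":"number"}}},"hand":{"type":"number"},"newtons":{"type":"number"}},"required":["targets"]}

```bash
mkdir -p pics
cat > h.py <<'E'
import numpy as np, cv2
from rig import env
def img(n):
    return env.get_image(n)
def cloud(d):
    f=240/np.tan(np.radians(d["fovy"])/2); z=d["depth"]
    v,u=np.mgrid[:480,:640]
    P=np.stack([(u-d["cx"])/f*z,(v-d["cy"])/f*z,z,np.ones_like(z)],-1)@np.array(d["cam_to_world"]).T
    P=P[...,:3]; P[z<=0]=np.nan
    return P
def save(d,n): cv2.imwrite("pics/"+n,d["frame"][...,::-1])
E
python3 - <<'E'
from h import *
for c in ("top","scene"):
    d=img(c); save(d,c+"0.png"); P=cloud(d)
    print(c,np.round(d["cam_to_world"],3).tolist())
    for t in ("shaker","short_shaker","rack","stop","lock","stop_grip","lock_grip","jigger","sugar_pot","muddler","clear_tin"):
        try:
            for r in env.regions_of(c,t)[:3]:
                m=r["pixels"]; Q=P[m]; Q=Q[~np.isnan(Q[:,0])]
                print(t,round(r["score"],2),np.round(r["point"]),m.sum(),np.round(np.median(Q,0),3),np.round(np.percentile(Q,2,axis=0),3),np.round(np.percentile(Q,98,axis=0),3))
        except Exception as e: print(t,e)
print(env.observe()["time_s"])
E
```

```text
top [[-0.028, -0.984, 0.178, 0.249], [-1.0, 0.028, -0.007, -0.015], [0.002, -0.179, -0.984, 1.459], [0.0, 0.0, 0.0, 1.0]]
shaker 0.94 [312. 481.] 914 [ 0.312 -0.385  0.125] [ 0.286 -0.418  0.003] [ 0.341 -0.37   0.168]
shaker 0.65 [268. 419.] 815 [ 0.414 -0.245  0.127] [ 0.392 -0.279  0.001] [ 0.448 -0.225  0.169]
short_shaker 0.66 [237. 169.] 709 [0.519 0.321 0.073] [ 0.496  0.301 -0.001] [0.566 0.368 0.113]
rack 0.92 [197. 309.] 8472 [ 0.607 -0.004  0.014] [ 0.51  -0.199  0.005] [0.711 0.193 0.097]
stop 0.86 [190. 315.] 708 [ 0.608 -0.015  0.074] [ 0.592 -0.052  0.025] [0.654 0.031 0.104]
lock 0.59 [222. 240.] 475 [0.553 0.159 0.028] [0.527 0.134 0.021] [0.58  0.187 0.06 ]
stop_grip 0.98 [191. 314.] 820 [ 0.608 -0.015  0.072] [ 0.592 -0.055  0.013] [0.654 0.034 0.104]
stop_grip 0.28 [236. 170.] 621 [0.517 0.32  0.075] [0.496 0.301 0.015] [0.55  0.349 0.113]
lock_grip 0.61 [219. 241.] 500 [0.553 0.16  0.028] [0.527 0.134 0.018] [0.58 0.19 0.06]
jigger 0.64 [266. 355.] 322 [ 0.427 -0.103  0.085] [ 0.412 -0.122 -0.001] [ 0.445 -0.085  0.094]
sugar_pot 0.94 [163. 173.] 1046 [0.688 0.30
[... 1378 characters left out ...]
018] [0.582 0.18  0.058]
lock_grip 0.56 [267. 223.] 1274 [ 0.442 -0.261  0.092] [ 0.413 -0.286  0.006] [ 0.452 -0.232  0.166]
jigger 0.77 [265. 277.] 382 [ 0.44  -0.111  0.038] [ 0.419 -0.128  0.004] [ 0.451 -0.093  0.092]
jigger 0.3 [309. 340.] 7084 [ 0.632 -0.045  0.014] [ 0.524 -0.211  0.006] [0.722 0.182 0.097]
sugar_pot 0.66 [276. 475.] 1089 [0.713 0.296 0.059] [0.67  0.273 0.004] [0.738 0.341 0.092]
muddler 0.7 [322. 420.] 798 [0.742 0.122 0.022] [0.725 0.034 0.001] [0.754 0.222 0.031]
muddler 0.59 [338. 165.] 2213 [ 0.604 -0.434  0.081] [ 0.542 -0.472  0.   ] [ 0.625 -0.396  0.121]
clear_tin 0.86 [337. 162.] 2053 [ 0.606 -0.434  0.083] [ 0.546 -0.469  0.008] [ 0.625 -0.399  0.121]
1.2
```

View pics/top0.png

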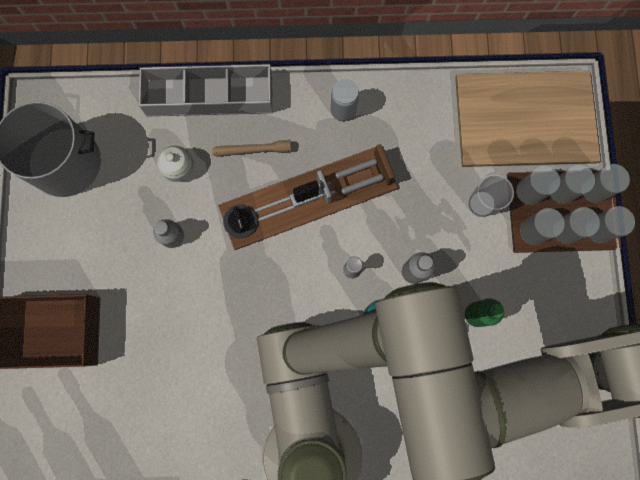

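View pics/scene0.png

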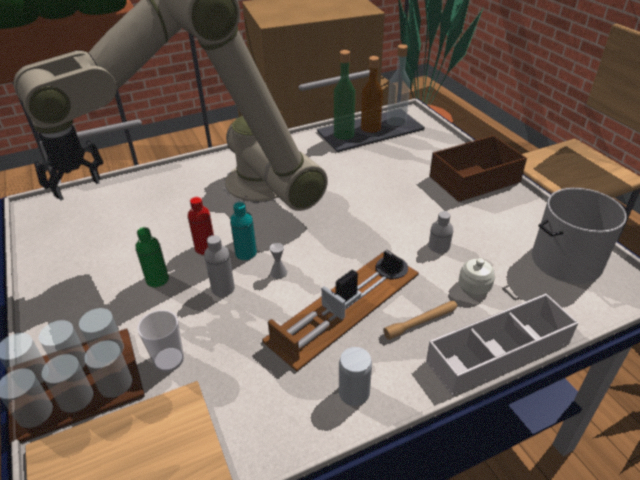

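The candidates in the scene picture are green (152,258), red (201,225), turquoise (243,232), plain steel tall (219,268) and the short steel one (441,233). I choose the plain steel tall one, which is at (421,266) in the top view. Next come a crop to check it and the geometry.

```bash
cat >> h.py <<'E'
def circ(X):
    A=np.c_[2*X,np.ones(len(X))]; s=np.linalg.lstsq(A,(X**2).sum(1),rcond=None)[0]
    return s[:2],np.sqrt(s[2]+s[:2]@s[:2])
def near(P,c,r): return (np.hypot(P[...,0]-c[0],P[...,1]-c[1])<r)
def rackpose(P):
    m=near(P,(.605,0),.27)&(P[...,2]>.008)&(P[...,2]<.018)
    m=cv2.morphologyEx(m.astype(np.uint8),cv2.MORPH_OPEN,np.ones((3,3)))
    n,l,s,c=cv2.connectedComponentsWithStats(m); 
    return l,s,n
E
python3 - <<'E'
from h import *
Ps=[]
for c in("top","scene"):
    d=img(c);P=cloud(d);Ps.append(P)
    if c=="scene": cv2.imwrite("pics/crop.png",cv2.resize(d["frame"][190:330,110:310,::-1],None,fx=3,fy=3))
    r=env.regions_of(c,"rack")[0]["pixels"]
    Q=P[r&(P[...,2]<.02)&(P[...,2]>.006)]
    print(c,"rect",cv2.minAreaRect((Q[:,:2]*1000).astype(np.float32)))
    # fin top
    Q=P[near(P,(.61,-.015),.08)&(P[...,2]>.092)&(P[...,2]<.108)]; print("fin",len(Q),Q.mean(0).round(4),cv2.minAreaRect((Q[:,:2]*1000).astype(np.float32)))
    Q=P[near(P,(.555,.16),.05)&(P[...,2]>.048)&(P[...,2]<.064)]; print("bar",len(Q),Q.mean(0).round(4),cv2.minAreaRect((Q[:,:2]*1000).astype(np.float32)))
    Q=P[near(P,(.42,-.25),.05)&(P[...,2]>.158)]; print("cap",len(Q),Q.mean(0).round(4),Q[:,2].max())
    Q=P[near(P,(.42,-.25),.05)&(P[...,2]>.02)&(P[...,2]<.11)]; print("body",len(Q),circ(Q[:,:2]))
    # end board top
    Q=P[near(P,(.65,-.19),.08)&(P[...,2]>.07)&(P[...,2]<.082)]; print("endb",len(Q),cv2.minAreaRect((Q[:,:2]*1000).astype(np.float32)))
    m=near(P,(.42,-.22),.3)&(P[...,2]>.06)&(P[...,2]<.3)
    if c=="scene":
        n,l,s,ce=cv2.connectedComponentsWithStats(m.astype(np.uint8))
        for i in range(1,n):
            if s[i,4]>100:
                Q=P[l==i]; print(s[i],np.median(Q,0).round(3),Q.max(0).round(3),Q.min(0).round(3))
E
```

```text
Traceback (most recent call last):
IndexError: list index out of range
```

```bash
cat > m.py <<'E'
from h import *
for c in("top","scene"):
    d=img(c);P=cloud(d)
    if c=="scene": cv2.imwrite("pics/crop.png",cv2.resize(d["frame"][190:330,110:310,::-1],None,fx=3,fy=3))
    m=near(P,(.605,0),.27)&(P[...,2]>.006)&(P[...,2]<.018); m=cv2.morphologyEx(m.astype(np.uint8),cv2.MORPH_OPEN,np.ones((3,3)))
    n,l,s,_=cv2.connectedComponentsWithStats(m); Q=P[l==1+np.argmax(s[1:,4])]
    print(c,"rect",cv2.minAreaRect((Q[:,:2]*1000).astype(np.float32)))
    def rect(name,cc,r,a,b):
        Q=P[near(P,cc,r)&(P[...,2]>a)&(P[...,2]<b)]
        if len(Q)>5: print(name,len(Q),Q.mean(0).round(4),[np.round(x,1) for x in cv2.minAreaRect((Q[:,:2]*1000).astype(np.float32))])
    rect("fin",(.61,-.015),.08,.094,.108)
    rect("bar",(.555,.16),.05,.048,.064)
    rect("cap",(.42,-.25),.05,.158,.18)
    rect("endb",(.65,-.19),.08,.07,.084)
    Q=P[near(P,(.42,-.25),.05)&(P[...,2]>.02)&(P[...,2]<.11)]; print("body",len(Q),circ(Q[:,:2]))
    if c=="scene":
        m=near(P,(.42,-.22),.3)&(P[...,2]>.06)&(P[...,2]<.25)
        n,l,s,ce=cv2.connectedComponentsWithStats(m.astype(np.uint8))
        for i in range(1,n):
            if s[i,4]>100:
                Q=P[l==i]; print(s[i],np.median(Q,0).round(3),Q.max(0).round(3),Q.min(0).round(3))
E
python3 m.py
```

```text
top rect ((613.091796875, -4.89007568359375), (122.1534423828125, 428.9961853027344), 19.158519744873047)
fin 224 [ 6.11e-01 -3.00e-04  9.94e-02] [array([ 6.115e+02, -5.000e-01]), array([23.5, 59.8]), np.float64(21.7)]
bar 139 [0.5537 0.1611 0.0562] [array([554.4, 161.6]), array([56.8, 13.9]), np.float64(16.6)]
cap 170 [ 0.4213 -0.2546  0.1646] [array([ 421.4, -254.6]), array([30.3, 29.7]), np.float64(31.6)]
endb 213 [ 0.6782 -0.1903  0.0754] [array([ 678.3, -190.4]), array([89.4, 15. ]), np.float64(18.3)]
body 177 (array([ 0.42201272, -0.25531285]), np.float64(0.02973936413394814))
scene rect ((612.6077270507812, -7.07891845703125), (125.21026611328125, 433.1026611328125), 19.475492477416992)
fin 185 [ 0.6135 -0.004   0.0991] [array([612.1,  -2.4]), array([23.1, 60.7]), np.float64(19.4)]
bar 117 [0.5566 0.1582 0.0544] [array([555.1, 159. ]), array([56.3, 18.4]), np.float64(20.2)]
cap 114 [ 0.4239 -0.2579  0.1642] [array([ 422. , -257.5]), array([30.3, 31.1]), np.float64(85.5)]
endb 239 [ 0.6813 -0.1928  0.0753] [array([ 678.4, -192.8]), array([89.9, 16.2]), np.float64(19.9)]
body 658 (array([ 0.42222453, -0.257584  ]), np.float64(0.028067827929141784))
[ 264  148   49   63 2014] [ 0.283 -0.004  0.163] [0.306 0.053 0.25 ] [ 0.178 -0.056  0.062]
[ 187  197   45   84 1685] [ 0.418 -0.259  0.117] [ 0.455 -0.224  0.169] [ 0.213 -0.287  0.06 ]
[230 201  25  43 787] [ 0.335 -0.165  0.117] [ 0.351 -0.131  0.17 ] [ 0.29 -0.19  0.06]
[135 227  30  44 904] [ 0.332 -0.403  0.117] [ 0.348 -0.372  0.169] [ 0.288 -0.432  0.06 ]
[269 243  15  17 179] [ 0.436 -0.11   0.087] [ 0.45  -0.091  0.093] [ 0.411 -0.126  0.06 ]
[321 269  33  37 492] [ 0.622 -0.027  0.077] [0.659 0.023 0.105] [ 0.591 -0.062  0.06 ]
[ 138  310   43   47 1195] [ 0.561 -0.427  0.096] [ 0.629 -0.393  0.126] [ 0.54  -0.473  0.06 ]
[268 319  30  28 287] [ 0.677 -0.196  0.074] [ 0.717 -0.174  0.081] [ 0.635 -0.213  0.06 ]
```

View pics/crop.png

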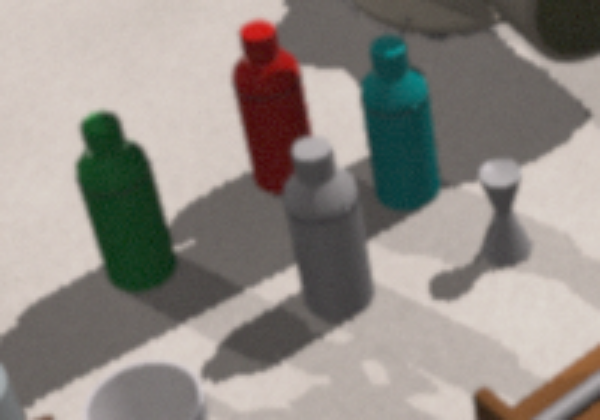

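The crop shows the plain grey shaker with its cap near scene (214,242). It stands in front of the red, green and turquoise ones, so the choice holds. Next I plan the reach to the fin.

```bash
cat >> h.py <<'E'
from scipy.spatial.transform import Rotation as R
YAW=19.3; c_,s_=np.cos(np.radians(YAW)),np.sin(np.radians(YAW))
XA=np.array([c_,s_,0]);YA=np.array([-s_,c_,0]);O=np.array([.616,-.0155,0])
def W(x,y,z): return O+x*XA+y*YA+np.array([0,0,z])
DOWN=np.column_stack([YA,XA,[0,0,-1.]])   # tool x=rack y, tool y=rack x
def go(p,Rt,frm=None):
    o=env.observe(); p0,R0=(np.array(o["position"]),np.array(o["tool_rot"])) if frm is None else frm
    print("shift cm",((p-p0)@R0*100).round(2),"rot",R.from_matrix(R0.T@Rt).as_rotvec(degrees=True).round(2))
    return p,Rt
E
python3 - <<'E'
from h import *
o=env.observe();print(o["tool_rot"],o["position"],o["time_s"])
for Rt in (DOWN,DOWN@np.diag([-1,-1,1])):
    a=go(W(0,.0145,.18),Rt)
    go(W(0,.0145,.061),Rt,a)
print(W(0,.0145,.18))
E
```

```text
[[ 9.32392665e-01  3.61446978e-01  5.93138779e-06]
 [ 3.61446978e-01 -9.32392665e-01 -3.23506910e-06]
 [ 4.36107652e-06  5.16023689e-06 -1.00000000e+00]] [ 0.19878578 -0.51280117  0.23132523] 1.4
shift cm [ 56.92 -32.74   5.13] rot [  0.     0.   -88.11]
shift cm [ 0.   0.  11.9] rot [0. 0. 0.]
shift cm [ 56.92 -32.74   5.13] rot [ 0.   -0.   91.89]
shift cm [ 0.   0.  11.9] rot [0. 0. 0.]
[ 0.61120754 -0.00181489  0.18      ]
```

Emit:
jog_arm([
  [56.9, -32.7, 0, 0, 0, -88.1],
  [56.9, -32.7, 0, 0, 0, -88.1],
  [56.9, -32.7, 0, 0, 0, -88.1],
  [56.9, -32.7, 0, 0, 0, -88.1],
  [56.9, -32.7, 0, 0, 0, -88.1],
  [56.9, -32.7, 0, 0, 0, -88.1],
  [56.9, -32.7, 0, 0, 0, -88.1],
  [56.9, -32.7, 0, 0, 0, -88.1],
], hand=1, newtons=50)

```text
time_s: 2.07
position: [0.4091, -0.2517, 0.2316]
tool_rot: [[0.194, 0.981, 0.0], [0.981, -0.194, -0.0], [-0.0, 0.0, -1.0]]
ft_force: [1.4, -1.0, 0.7]
grip_width: 0.086
gripper_force: 0.0
```

Run:
```python
from h import *
a=go(W(0,.0145,.15),DOWN); o=env.observe(); print(o["q"],o["position"],o["time_s"])
```

```text
shift cm [28.43 14.98  8.16] rot [ 2.000e-02  3.000e-02 -3.048e+01]
[-4.57589348e+01  1.47827588e+01  8.48675424e+01  1.31260835e-03
  8.03161571e+01 -3.45831095e+01] [ 0.40913606 -0.25169701  0.23157356] 2.0667
```

Emit:
jog_arm([
  [28.4, 15, 8.2, 0, 0, -30.5],
  [28.4, 15, 8.2, 0, 0, -30.5],
  [28.4, 15, 8.2, 0, 0, -30.5],
  [28.4, 15, 8.2, 0, 0, -30.5],
  [28.4, 15, 8.2, 0, 0, -30.5],
  [28.4, 15, 8.2, 0, 0, -30.5],
  [28.4, 15, 8.2, 0, 0, -30.5],
  [28.4, 15, 8.2, 0, 0, -30.5],
])

```text
time_s: 2.73
position: [0.613, -0.0031, 0.1487]
tool_rot: [[-0.326, 0.945, -0.0], [0.945, 0.326, -0.0], [-0.0, -0.0, -1.0]]
ft_force: [-0.5, -0.6, 0.9]
grip_width: 0.0857
gripper_force: 0.0
```

Run:
```python
from h import *
a=go(W(0,.0145,.061),DOWN); o=env.observe(); print(o["q"],o["position"],o["time_s"])
d=img("wrist");save(d,"w1.png")
P=cloud(d)
for nm,a,b,cc in (("fin",.092,.108,W(0,.0145,0)),("bar",.05,.062,W(0,.187,0)),("endb",.07,.082,W(0,-.187,0))):
    Q=P[near(P,cc,.06)&(P[...,2]>a)&(P[...,2]<b)]
    if len(Q)>50:
        r=cv2.minAreaRect((Q[:,:2]*1000).astype(np.float32)); cp=np.r_[np.array(r[0])/1000,0]-O
        print(nm,r,"local",(cp@XA).round(4),(cp@YA).round(4))
```

```text
shift cm [ 0.18 -0.12  8.77] rot [-0.    0.   -0.29]
[-1.13390665e+01  3.18518493e+01  7.13009353e+01 -1.10732638e-03
  7.68487349e+01 -3.03471673e+01] [ 0.61295264 -0.00308049  0.14869907] 2.7333
fin ((611.7483520507812, 0.5174770355224609), (22.08293914794922, 59.196632385253906), 19.548030853271484) local 0.0013 0.0165
```

View pics/w1.png

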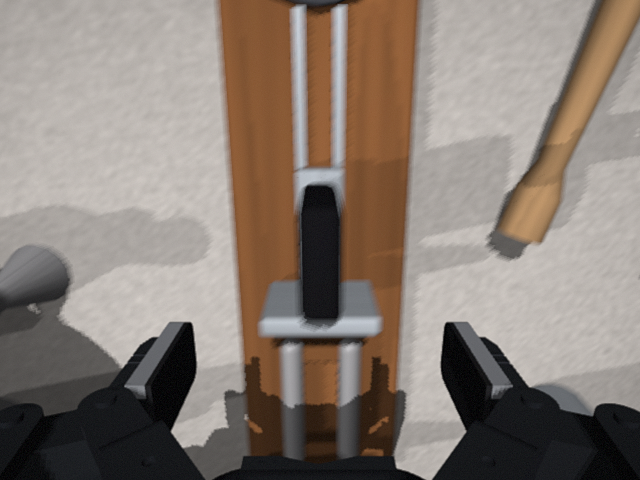

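The wrist view shows the black fin at (320,255), centred between the fingers and aligned with them. I'll go down and grip it.

Emit:
jog_arm([
  [0.3, 0, 4, 0, 0, -0.3],
  [0.3, 0, 8.7, 0, 0, -0.3],
  [0.3, 0, 8.7, 0, 0, -0.3],
  [0.3, 0, 8.7, 0, 0, -0.3],
])

```text
time_s: 3.12
position: [0.6098, -0.0022, 0.0606]
tool_rot: [[-0.33, 0.944, -0.005], [0.944, 0.33, 0.001], [0.003, -0.004, -1.0]]
ft_force: [-0.3, -0.1, 1.1]
grip_width: 0.0853
gripper_force: 0.0
```

Emit:
jog_arm([
  [0, 0, 0, 0, 0, 0],
  [0, 0, 0, 0, 0, 0],
  [0, 0, 0, 0, 0, 0],
  [0, 0, 0, 0, 0, 0],
  [0, 0, 0, 0, 0, 0],
  [0, 0, 0, 0, 0, 0],
], hand=0, newtons=40)

```text
time_s: 3.62
position: [0.6117, -0.0024, 0.0635]
tool_rot: [[-0.33, 0.944, 0.003], [0.944, 0.33, -0.0], [-0.001, 0.002, -1.0]]
ft_force: [2.9, 1.0, 6.9]
grip_width: 0.0217
gripper_force: 41.4
```

Emit:
jog_arm([
  [2, 0, 0, 0, 0, 0],
  [4, 0, 0, 0, 0, 0],
  [6, 0, 0, 0, 0, 0],
  [7.5, 0, 0, 0, 0, 0],
  [8.5, 0, 0, 0, 0, 0],
  [9, 0, 0, 0, 0, 0],
])

```text
time_s: 4.12
position: [0.5815, 0.0836, 0.0635]
tool_rot: [[-0.331, 0.944, 0.002], [0.944, 0.331, -0.001], [-0.001, 0.002, -1.0]]
ft_force: [1.4, -1.9, 5.4]
grip_width: 0.0219
gripper_force: 41.4
```

Emit:
jog_arm([
  [0.3, 0, 0, 0, 0, 0],
  [0.6, 0, 0, 0, 0, 0],
  [0.8, 0, 0, 0, 0, 0],
  [1, 0, 0, 0, 0, 0],
  [1, 0, 0, 0, 0, 0],
])

```text
time_s: 4.53
position: [0.5794, 0.0895, 0.0635]
tool_rot: [[-0.33, 0.944, 0.004], [0.944, 0.33, -0.005], [-0.006, 0.002, -1.0]]
ft_force: [4.0, -15.5, 4.4]
grip_width: 0.0214
gripper_force: 41.2
```

Run:
```python
from h import *
o=env.observe(); print(o["q"],o["position"],o["time_s"],((o["position"]-O)@YA).round(4),o["ft_force"])
```

```text
[ -2.66364536  34.83810475  81.93573778  -0.29905916  62.9947136
 -21.80136649] [0.57944194 0.08947099 0.06345777] 4.5333 0.1112 [  3.97201972 -15.54059896   4.38300939]
```

Emit:
jog_arm([
  [-0.6, 0, 0, 0, 0, 0],
  [-0.6, 0, 0, 0, 0, 0],
  [-0.6, 0, 0, 0, 0, 0],
  [-0.6, 0, 0, 0, 0, 0],
  [-0.6, 0, -5, 0, 0, 0],
  [-0.6, 0, -9, 0, 0, 0],
  [-0.6, 0, -13, 0, 0, 0],
  [-0.6, 0, -17, 0, 0, 0],
], hand=1)

```text
time_s: 5.2
position: [0.5792, 0.0869, 0.2309]
tool_rot: [[-0.331, 0.944, -0.001], [0.944, 0.331, 0.0], [0.001, -0.001, -1.0]]
ft_force: [0.2, -0.2, 0.0]
grip_width: 0.085
gripper_force: 0.0
```

```bash
cat > kin.py <<'E'
from h import *
from scipy.optimize import least_squares
D=[([-81.148,21.807,74.336,0,83.858,-12.336],[0.19878578,-0.51280117,0.23132523]),
([-45.7589,14.78276,84.86754,0.0013,80.31616,-34.5831],[0.40913606,-0.25169701,0.23157356]),
([-11.33907,31.85185,71.30094,-.0011,76.84873,-30.34717],[0.61295264,-0.00308049,0.14869907]),
([-2.66364536,34.83810475,81.93573778,-0.29905916,62.9947136,-21.80136649],[0.57944194,0.08947099,0.06345777])]
def fk(q,p,s4=1):
    d1,a1,a2,e3,L3,lat,Lt,l5=p
    q=np.radians(q); e=lambda a,t:R.from_rotvec(np.array(a)*t)
    r=e([0,0,1],q[0]); x=r.apply([a1,lat,d1])
    r=r*e([0,1,0],q[1]); x=x+r.apply([0,0,a2])
    r=r*e([0,1,0],q[2]); x=x+r.apply([e3,0,L3])
    r=r*e([0,0,s4],q[3]); r=r*e([0,1,0],q[4]); x=x+r.apply([l5,0,Lt]); r=r*e([0,0,1],q[5])
    return x,(r*R.from_euler('z',90,degrees=True)).as_matrix()
E
python3 - <<'E'
from kin import *
o=env.observe(); D.append((o["q"],o["position"]))
s=least_squares(lambda p:np.concatenate([(fk(q,p)[0]-x)*1000 for q,x in D]+[.02*(np.array(p)-[.3,0,.4,0,.35,.117,.25,0])*1000/10]),[.3,0,.4,0,.35,.117,.25,0])
print(s.x.round(4),[((fk(q,s.x)[0]-x)*1000).round(1) for q,x in D])
print(fk(D[-1][0],s.x)[1].round(3),np.array(o["tool_rot"]).round(3),fk(D[3][0],s.x)[1].round(4),o["q"],o["position"],o["time_s"])
E
```

```text
[ 0.1609 -0.0196  0.5371  0.1033  0.3511  0.1175  0.288  -0.0193] [array([ 0., -0.,  0.]), array([0., 0., 0.]), array([-0.,  0., -0.]), array([ 0. , -0.1,  0. ]), array([0., 0., 0.])]
[[-0.331  0.944 -0.001]
 [ 0.944  0.331  0.   ]
 [ 0.001 -0.001 -1.   ]] [[-0.331  0.944 -0.001]
 [ 0.944  0.331  0.   ]
 [ 0.001 -0.001 -1.   ]] [[-0.3301  0.944   0.0038]
 [ 0.9439  0.3301 -0.0048]
 [-0.0058  0.002  -1.    ]] [-3.04420382e+00  2.54699659e+01  6.84232616e+01  1.57554772e-02
  8.61449146e+01 -2.23628660e+01] [0.57923302 0.08693235 0.23091906] 5.2
```

```bash
cat >> kin.py <<'E'
PAR=np.array([.1609,-.0196,.5371,.1033,.3511,.1175,.288,-.0193])
LO=np.array([-178.18,-50.72,12.68,-81.47,9.98,-165.26]);HI=np.array([178.18,133.34,142.11,261.47,163.14,165.26])
def ik(p,Rt,q0,par=None):
    par=PAR if par is None else par
    f=lambda q:np.r_[(fk(q,par)[0]-p)*1000,R.from_matrix(fk(q,par)[1].T@Rt).as_rotvec(degrees=True)*5,1e-4*(q-q0)]
    s=least_squares(f,q0); return s.x,np.abs(f(s.x)).max()
def tool(yaw,a):  # d yaw from world y (deg, ccw), a = tilt below horizontal
    y=np.radians(yaw);a=np.radians(a);d=np.array([-np.sin(y),np.cos(y),0]);X=np.array([np.cos(y),np.sin(y),0]);Z=np.array([0,0,1.])
    tz=np.cos(a)*d-np.sin(a)*Z; return np.column_stack([np.cross(X,tz),X,tz])
def elbow(q,par):
    d1,a1,a2,e3,L3,lat,Lt,l5=par;q=np.radians(q);r=R.from_rotvec([0,0,q[0]]);x0=r.apply([a1,lat,d1]);r=r*R.from_rotvec([0,q[1],0]);x1=x0+r.apply([0,0,a2])
    r=r*R.from_rotvec([0,q[2],0]);return x0,x1,x1+r.apply([e3,0,0]),x1+r.apply([e3,0,L3])
def path(p0,R0,p1,R1,q,n=10,par=None,show=True):
    rv=R.from_matrix(R0.T@R1).as_rotvec()
    for t in np.linspace(0,1,n+1)[1:]:
        q,e=ik(p0+t*(p1-p0),R0@R.from_rotvec(t*rv).as_matrix(),q,par)
        if show: print(round(t,2),q.round(1),"err %.2f"%e,"" if ((q>LO)&(q<HI)).all() else "RANGE")
    return q
S=np.array([.422,-.2565,0])
E
python3 - <<'E'
from kin import *
print(tool(YAW,90).round(3),DOWN.round(3))
o=env.observe();q=np.array(o["q"]);p=np.array(o["position"]);R0=np.array(o["tool_rot"])
for a in(20,35):
    T=tool(5.7,a);G=S+[0,0,.085]+.022*T[:,2]
    pre=G-.13*T[:,2]
    mid=pre+[0,0,.12]
    q1=path(p,R0,mid,T,q,8); q2=path(mid,T,pre,T,q1,2); q3=path(pre,T,G,T,q2,2)
    print("grasp",G,[x.round(3).tolist() for x in elbow(q3,PAR)])
E
```

```text
[[-0.331  0.944 -0.   ]
 [ 0.944  0.331  0.   ]
 [ 0.     0.    -1.   ]] [[-0.331  0.944  0.   ]
 [ 0.944  0.331  0.   ]
 [ 0.     0.    -1.   ]]
0.12 [-13.1  23.9  71.2   8.   88.7 -31.3] err 0.00 
0.25 [-23.   24.1  71.9  14.5  93.9 -39.6] err 0.00 
0.38 [-32.3  26.2  70.6  19.4 101.1 -46.4] err 0.00 
0.5 [-40.6  29.7  67.6  23.  109.4 -51.2] err 0.00 
0.62 [-47.7  34.5  62.9  25.9 118.6 -54.1] err 0.00 
0.75 [-53.8  40.2  56.7  28.9 128.3 -54.9] err 0.00 
0.88 [-58.9  46.6  49.1  33.  138.4 -52.9] err 0.00 
1.0 [-63.3  53.7  40.   40.3 148.6 -46.6] err 0.00 
0.5 [-63.2  56.6  43.1  34.9 143.7 -53.1] err 0.00 
1.0 [-63.1  60.2  45.1  31.3 139.  -57.8] err 0.00 
0.5 [-61.1  56.8  58.   28.8 129.9 -62.3] err 0.00 
1.0 [-59.   54.6  68.8  28.1 121.4 -65.3] err 0.00 
grasp [ 0.41994674 -0.23592898  0.07747556] [[0.091, 0.077, 0.161], [0.316, -0.298, 0.472], [0.287, -0.249, 0.386], [0.438, -0.5, 0.192]]
0.12 [-12.   23.5  71.1   6.3  88.2 -30.1] err 0.00 
0.25 [-21.1  23.   72.   11.7  92.4 -37.5] err 0.00 
0.38 [-29.9  23.8  71.3  15.8  98.3 -44. ] err 0.00 
0.5 [-38.   26.   68.9  19.  105.3 -49.2] err 0.00 
0.62 [-45.2  29.4  64.9  21.3 113.1 -52.8] err 0.00 
0.75 [-51.5  33.8  59.5  23.4 121.5 -54.9] err 0.00 
0.88 [-57.   39.   52.5  25.8 130.5 -55.2] err 0.00 
1.0 [-61.7  44.9  43.9  29.4 140.1 -53.1] err 0.00 
0.5 [-61.5  47.3  48.8  26.  133.7 -57.9] err 0.00 
1.0 [-61.5  50.3  52.4  23.7 127.6 -61.4] err 0.00 
0.5 [-59.6  48.4  63.7  22.8 118.2 -64. ] err 0.00 
1.0 [-57.5  47.7  73.4  23.  109.2 -65.9] err 0.00 
grasp [ 0.42021012 -0.23856776  0.07238132] [[0.089, 0.08, 0.161], [0.302, -0.256, 0.522], [0.273, -0.211, 0.434], [0.435, -0.464, 0.252]]
```

Run:
```python
from kin import *
T=tool(5.7,20);G=S+[0,0,.085]+.022*T[:,2];pre=G-.13*T[:,2];mid=pre+[0,0,.12]
print(mid); go(mid,T)
# placing: yaw 19.3, tilt 110
P=tool(19.3,110); g=W(0,-.095,.054); tcp=g+.022*P[:,2]
q=np.array([-59,54.6,68.8,28.1,121.4,-65.3])
up=G+[0,0,.12]; q=path(G,T,up,T,q,2); above=tcp+[0,0,.15]; q=path(up,T,above,P,q,8); q=path(above,P,tcp,P,q,3)
print([x.round(3).tolist() for x in elbow(q,PAR)],tcp)
```

```text
[ 0.43207964 -0.35748501  0.24193818]
shift cm [-37.07 -28.59  -1.11] rot [-8.34 69.63 11.86]
0.5 [-59.   49.9  67.8  29.9 126.4 -62. ] err 0.00 
1.0 [-59.1  45.7  65.8  32.4 131.8 -58. ] err 0.00 
0.12 [-55.   41.7  65.7  29.7 124.2 -57.9] err 0.00 
0.25 [-50.3  37.9  66.   26.4 116.1 -57. ] err 0.00 
0.38 [-45.1  34.6  66.7  22.4 107.5 -55.3] err 0.00 
0.5 [-39.3  31.9  67.6  17.5  98.7 -52.5] err 0.00 
0.62 [-32.9  30.1  68.5  11.2  89.9 -48.5] err 0.00 
0.75 [-26.2  29.4  69.1   3.2  81.6 -42.9] err 0.00 
0.88 [-19.5  29.9  69.5  -6.5  74.4 -35.8] err 0.00 
1.0 [-13.   31.6  69.3 -18.   69.1 -27.3] err 0.00 
0.33 [-13.   34.3  73.1 -18.9  62.9 -25.1] err 0.00 
0.67 [-13.1  37.5  76.3 -20.2  56.9 -22.7] err 0.00 
1.0 [-13.2  41.1  78.7 -21.7  51.2 -20.1] err 0.00 
[[0.008, 0.119, 0.161], [0.351, 0.038, 0.566], [0.301, 0.05, 0.476], [0.598, -0.019, 0.302]] [ 0.6498858  -0.11226267  0.03332676]
```

Emit:
jog_arm([
  [-37.1, -28.6, -1.1, -8.3, 69.6, 11.9],
  [-37.1, -28.6, -1.1, -8.3, 69.6, 11.9],
  [-37.1, -28.6, -1.1, -8.3, 69.6, 11.9],
  [-37.1, -28.6, -1.1, -8.3, 69.6, 11.9],
  [-37.1, -28.6, -1.1, -8.3, 69.6, 11.9],
  [-37.1, -28.6, -1.1, -8.3, 69.6, 11.9],
  [-37.1, -28.6, -1.1, -8.3, 69.6, 11.9],
  [-37.1, -28.6, -1.1, -8.3, 69.6, 11.9],
])

```text
time_s: 5.87
position: [0.474, -0.232, 0.2374]
tool_rot: [[-0.097, 0.99, -0.104], [0.541, 0.14, 0.829], [0.836, 0.024, -0.549]]
ft_force: [0.5, 1.1, 0.7]
grip_width: 0.0852
gripper_force: 0.0
```

Run:
```python
from kin import *
o=env.observe();D+=[([-3.04420382,25.4699659,68.4232616,.0157554772,86.1449146,-22.362866],[0.57923302,0.08693235,0.23091906]),(o["q"],o["position"])]
s=least_squares(lambda p:np.concatenate([(fk(q,p)[0]-x)*1000 for q,x in D]),PAR)
print(s.x.round(4),np.abs(s.fun).max(),fk(D[-1][0],s.x)[1].round(3))
print(o["tool_rot"],o["q"],o["position"])
T=tool(5.7,20);G=S+[0,0,.085]+.022*T[:,2];pre=G-.13*T[:,2];mid=pre+[0,0,.12]
go(mid,T)
q=path(np.array(o["position"]),np.array(o["tool_rot"]),mid,T,np.array(o["q"]),3,s.x);q=path(mid,T,pre,T,q,3,s.x);q=path(pre,T,G,T,q,3,s.x); print([x.round(3).tolist() for x in elbow(q,s.x)])
```

```text
[ 0.1301 -0.      0.5371  0.103   0.3508  0.1175  0.2575 -0.    ] 0.005796318797268718 [[-0.097  0.99  -0.104]
 [ 0.541  0.14   0.829]
 [ 0.836  0.024 -0.549]]
[[-0.09704459  0.98983966 -0.10392202]
 [ 0.5406835   0.14009491  0.82947861]
 [ 0.83560978  0.02430749 -0.54878543]] [-51.75729215  38.76698147  62.61162894  32.44668025 126.4026689
 -52.67677172] [ 0.47399302 -0.23195351  0.23737871]
shift cm [ -6.    -5.9  -10.23] rot [-1.48 13.26  2.31]
0.33 [-55.4  42.1  58.5  33.6 132.2 -52.7] err 0.00 
0.67 [-58.7  45.7  53.6  35.5 138.3 -51.6] err 0.00 
1.0 [-61.7  49.6  48.   38.6 144.6 -48.9] err 0.00 
0.33 [-61.7  51.6  50.3  35.1 141.1 -53.2] err 0.00 
0.67 [-61.7  54.   52.1  32.5 137.6 -56.7] err 0.00 
1.0 [-61.7  56.6  53.3  30.4 134.4 -59.6] err 0.00 
0.33 [-60.4  54.6  61.3  29.1 128.5 -62.2] err 0.00 
0.67 [-59.   53.1  68.6  28.6 122.9 -64.3] err 0.00 
1.0 [-57.4  52.1  75.1  28.6 117.4 -66.1] err 0.00 
[[0.099, 0.063, 0.13], [0.327, -0.294, 0.46], [0.294, -0.241, 0.378], [0.444, -0.477, 0.166]]
```

Emit:
jog_arm([
  [-6, -5.9, -10.2, -1.5, 13.3, 2.3],
  [-6, -5.9, -10.2, -1.5, 13.3, 2.3],
  [-6, -5.9, -10.2, -1.5, 13.3, 2.3],
  [-6, -5.9, -10.2, -1.5, 13.3, 2.3],
  [-6, -5.9, -10.2, -1.5, 13.3, 2.3],
])

```text
time_s: 6.28
position: [0.4323, -0.3575, 0.2407]
tool_rot: [[-0.032, 0.995, -0.091], [0.344, 0.097, 0.934], [0.938, -0.001, -0.346]]
ft_force: [-0.4, 0.8, 0.3]
grip_width: 0.0853
gripper_force: 0.0
```

Emit:
jog_arm([
  [-3.8, 0, 1.4, 0, 0, 0],
  [-7.6, 0, 2.8, 0, 0, 0],
  [-11.3, 0, 4.1, 0, 0, 0],
  [-11.3, 0, 4.1, 0, 0, 0],
])

```text
time_s: 6.62
position: [0.4331, -0.3527, 0.1164]
tool_rot: [[-0.029, 0.995, -0.098], [0.336, 0.102, 0.936], [0.941, -0.006, -0.337]]
ft_force: [0.1, 0.6, -1.0]
grip_width: 0.0854
gripper_force: 0.0
```

```bash
sed -i 's/^PAR=.*/PAR=np.array([.1301,0,.5371,.103,.3508,.1175,.2575,0])/' kin.py
python3 - <<'E'
from kin import *
d=img("wrist");save(d,"w2.png");P=cloud(d)
for z0 in (.03,.06,.09):
    Q=P[near(P,S,.05)&(P[...,2]>z0-.01)&(P[...,2]<z0+.01)]
    if len(Q)>30: print(z0,len(Q),circ(Q[:,:2]),Q.mean(0))
Q=P[near(P,S,.05)&(P[...,2]>.04)&(P[...,2]<.1)]
f=least_squares(lambda c:np.hypot(Q[:,0]-c[0],Q[:,1]-c[1])-.03,S[:2],loss="soft_l1",f_scale=.001);print("fixed r",f.x)
T=tool(5.7,20);G=S+[0,0,.085]+.022*T[:,2];go(G,T);o=env.observe();print(o["time_s"])
t=((np.r_[f.x,.085]-o["position"])@np.array(o["tool_rot"]));print("centre in tool",t)
E
```

```text
0.03 1767 (array([ 0.42159419, -0.25531903]), np.float64(0.029635088305912896)) [ 0.42431662 -0.27953998  0.03019953]
0.06 2159 (array([ 0.42156174, -0.2553623 ]), np.float64(0.02962601838487506)) [ 0.42443039 -0.27958182  0.06020226]
0.09 2743 (array([ 0.42153546, -0.25542438]), np.float64(0.02958642064550531)) [ 0.42429127 -0.27959192  0.09029086]
fixed r [ 0.42149986 -0.25492857]
shift cm [ 0.02 -0.13 12.6 ] rot [-0.23 -0.09 -0.14]
6.6667
centre in tool [ 0.00075811 -0.00173827  0.105565  ]
```

View pics/w2.png

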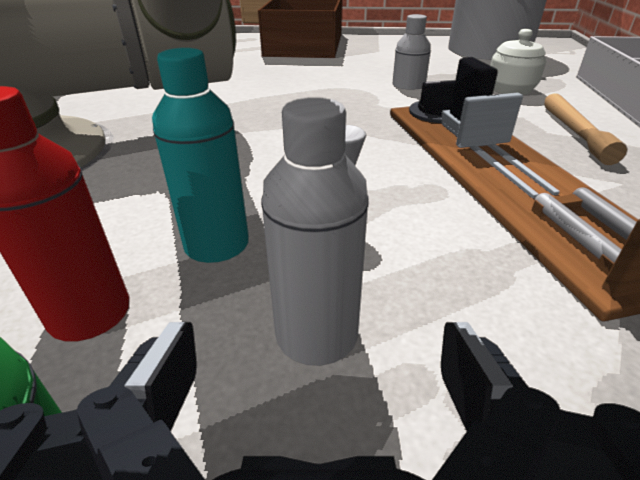

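The wrist view shows the plain grey shaker at (315,230), centred between the fingers. I'll go forward and grip it.

Emit:
jog_arm([
  [0, -0.2, 4, -0.2, 0, 0],
  [0, -0.2, 8, -0.2, 0, 0],
  [0, -0.2, 11, -0.2, 0, 0],
  [0, -0.2, 12.7, -0.2, 0, 0],
  [0, -0.2, 12.7, -0.2, 0, 0],
  [0, -0.2, 12.7, -0.2, 0, 0],
])

```text
time_s: 7.17
position: [0.4201, -0.2375, 0.0802]
tool_rot: [[-0.037, 0.995, -0.091], [0.348, 0.098, 0.932], [0.937, 0.002, -0.349]]
ft_force: [1.1, 0.6, -0.0]
grip_width: 0.0854
gripper_force: 0.0
```

Emit:
jog_arm([
  [0, 0, 0, 0, 0, 0],
  [0, 0, 0, 0, 0, 0],
  [0, 0, 0, 0, 0, 0],
  [0, 0, 0, 0, 0, 0],
  [0, 0, 0, 0, 0, 0],
  [0, 0, 0, 0, 0, 0],
], hand=0, newtons=50)

```text
time_s: 7.67
position: [0.4194, -0.2389, 0.0787]
tool_rot: [[-0.035, 0.995, -0.089], [0.346, 0.096, 0.933], [0.938, 0.002, -0.348]]
ft_force: [0.3, -3.4, 6.6]
grip_width: 0.0587
gripper_force: 52.3
```

Run:
```python
from h import *
o=env.observe();R0=np.array(o["tool_rot"]);p=np.array(o["position"]);print(R0.round(4).tolist(),p,o["time_s"],o["wrist_torque"])
print("up 6cm", (R0.T@[0,0,6]).round(2))
```

```text
[[-0.0353, 0.9954, -0.0893], [0.3457, 0.096, 0.9334], [0.9377, 0.0021, -0.3475]] [ 0.41944673 -0.23888434  0.07872998] 7.6667 [ 0.23422586 -0.01176991 -0.00814273]
up 6cm [ 5.63  0.01 -2.09]
```

Emit:
jog_arm([
  [1.4, 0, -0.5, 0, 0, 0],
  [5.6, 0, -2.1, 0, 0, 0],
  [9.4, 0, -3.5, 0, 0, 0],
  [13.2, 0, -4.9, 0, 0, 0],
  [13.2, 0, -4.9, 0, 0, 0],
])

```text
time_s: 8.08
position: [0.4196, -0.2388, 0.2252]
tool_rot: [[-0.041, 0.995, -0.089], [0.354, 0.098, 0.93], [0.934, 0.007, -0.356]]
ft_force: [-0.5, -0.1, -2.6]
grip_width: 0.059
gripper_force: 54.0
```

```bash
cat > place.py <<'E'
from kin import *
R0=np.array([[-0.0353, 0.9954, -0.0893], [0.3457, 0.096, 0.9334], [0.9377, 0.0021, -0.3475]]);p0=np.array([ 0.41944673,-0.23888434,0.07872998])
R0=R.from_matrix(R0).as_matrix()
b=R0.T@(np.array([.4215,-.255,0])-p0); b[1]=0
ax=R0.T@[0,0,1.]
def frame(a,y):
    a=a/np.linalg.norm(a); y=y-(y@a)*a; y/=np.linalg.norm(y); return np.column_stack([np.cross(y,a),y,a])
RP=frame(YA,XA)@frame(ax,np.array([0,1.,0])).T
def ptool(y,z,x=0): return W(x,y,z)-RP@b   # base centre at rack x,y,z
E
python3 - <<'E'
from place import *
o=env.observe();p=np.array(o["position"]);Rn=np.array(o["tool_rot"])
print("b",b,"ax",ax,RP.round(3),o["time_s"],o["grip_width"],o["ft_force"])
A=ptool(-.176,.16); print(A); go(A,RP)
q=path(p,Rn,A,RP,np.array(o["q"]),5);path(A,RP,ptool(-.176,.054),RP,q,3)
d=img("scene");save(d,"s2.png")
E
```

```text
b [-0.07946721  0.          0.01213228] ax [ 0.93767933  0.00208898 -0.34749549] [[-0.312  0.943  0.116]
 [ 0.884  0.332 -0.328]
 [-0.347  0.    -0.938]] 8.0833 0.058998029055939115 [-0.4645915  -0.05916065 -2.60131558]
[ 0.64799369 -0.10735724  0.14376166]
shift cm [-3.89 23.97 13.09] rot [  6.7  -88.94 -13.76]
0.2 [-50.8  36.2  69.3  28.5 117.7 -56.6] err 0.00 
0.4 [-42.7  32.5  69.8  21.7 103.3 -54.5] err 0.00 
0.6 [-33.4  30.3  71.   12.4  88.4 -49.3] err 0.00 
0.8 [-23.2  30.4  72.   -0.7  74.6 -40. ] err 0.00 
1.0 [-13.1  33.5  71.9 -18.9  64.6 -25.8] err 0.00 
0.33 [-13.1  35.6  74.4 -19.7  60.3 -24.1] err 0.00 
0.67 [-13.1  38.   76.4 -20.7  56.1 -22.3] err 0.00 
1.0 [-13.1  40.6  78.2 -21.8  52.1 -20.4] err 0.00
```

View pics/s2.png

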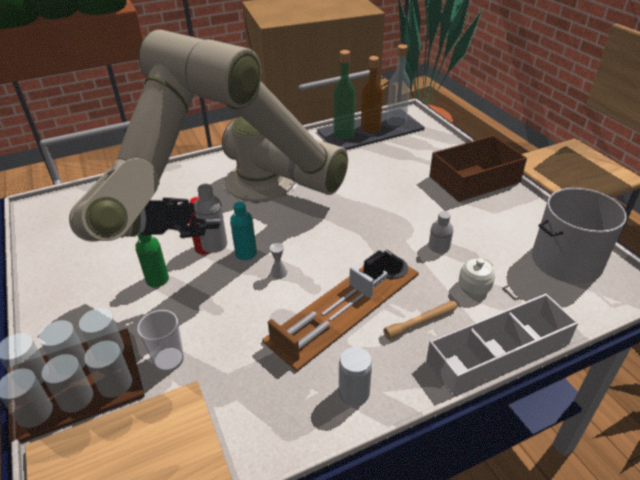

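The scene view shows the arm holding the shaker upright at (207,218), with the stop back at (362,280). The next move carries it over the rack high up.

Run:
```python
from place import *
go(ptool(-.176,.245),RP)
```

```text
shift cm [ 4.37 24.03  9.93] rot [  6.61 -89.1  -13.87]
```

Emit:
jog_arm([
  [4.4, 24, 9.9, 6.6, -89.1, -13.9],
  [4.4, 24, 9.9, 6.6, -89.1, -13.9],
  [4.4, 24, 9.9, 6.6, -89.1, -13.9],
  [4.4, 24, 9.9, 6.6, -89.1, -13.9],
  [4.4, 24, 9.9, 6.6, -89.1, -13.9],
  [4.4, 24, 9.9, 6.6, -89.1, -13.9],
  [4.4, 24, 9.9, 6.6, -89.1, -13.9],
  [4.4, 24, 9.9, 6.6, -89.1, -13.9],
])

```text
time_s: 8.8
position: [0.6495, -0.1048, 0.2243]
tool_rot: [[-0.259, 0.966, -0.014], [0.941, 0.256, 0.223], [0.219, 0.045, -0.975]]
ft_force: [1.0, 0.2, -3.4]
grip_width: 0.0583
gripper_force: 54.7
```

Run:
```python
from place import *
go(ptool(-.176,.245),RP)
```

```text
shift cm [-0.11 -0.19 -0.49] rot [  2.29 -32.86  -4.81]
```

Emit:
jog_arm([
  [-0.1, -0.2, -0.5, 2.3, -32.9, -4.8],
  [-0.1, -0.2, -0.5, 2.3, -32.9, -4.8],
  [-0.1, -0.2, -0.5, 2.3, -32.9, -4.8],
  [-0.1, -0.2, -0.5, 2.3, -32.9, -4.8],
  [-0.1, -0.2, -0.5, 2.3, -32.9, -4.8],
  [-0.1, -0.2, -0.5, 2.3, -32.9, -4.8],
  [-0.1, -0.2, -0.5, 2.3, -32.9, -4.8],
])

```text
time_s: 9.38
position: [0.6454, -0.1086, 0.2288]
tool_rot: [[-0.31, 0.944, 0.11], [0.888, 0.329, -0.321], [-0.34, -0.002, -0.941]]
ft_force: [0.3, 0.5, -2.8]
grip_width: 0.059
gripper_force: 54.7
```

```bash
cat > meas.py <<'E'
from place import *
from scipy.spatial import ConvexHull
def lying(P,z,ylo=-.2,yhi=.02):
    L=np.stack([(P-O)@XA,(P-O)@YA,P[...,2]],-1)
    m=(np.abs(L[...,0])<.05)&(L[...,1]>ylo)&(L[...,1]<yhi)&(np.abs(L[...,2]-z)<.045)
    return L,m
E
python3 - <<'E'
from meas import *
print(env.observe()["time_s"]); go(ptool(-.176,.245),RP)
o=env.observe();bb=np.array(o["position"])+np.array(o["tool_rot"])@b;aa=np.array(o["tool_rot"])@ax
print("est base local",((bb-O)@XA).round(4),((bb-O)@YA).round(4),bb[2].round(4),"axis",(aa@XA).round(4),(aa@YA).round(4),aa[2].round(4))
for c in("scene","top"):
    d=img(c);P=cloud(d);L,m=lying(P,.245)
    if c=="scene": save(d,"s3.png")
    for lo,hi in((-.17,-.11),(-.09,-.07),(-.045,-.015)):
        k=m&(L[...,1]>lo)&(L[...,1]<hi);Q=L[k]
        if len(Q)>20:
            print(c,lo,len(Q),"xmed",np.median(Q,0).round(4),"zmax",np.percentile(Q[:,2],98).round(4),"circ",[x.round(4) for x in circ(Q[:,[0,2]])])
    if m.sum(): print("y range",np.percentile(L[m][:,1],[.5,2,98,99.5]).round(4))
E
```

```text
9.3833
shift cm [ 0.04  0.29 -0.01] rot [-0.17 -0.48 -0.18]
est base local -0.0032 -0.1765 0.2444 axis 0.0039 1.0 0.0083
scene -0.17 797 xmed [ 0.0148 -0.1411  0.2675] zmax 0.2767 circ [array([-0.0035,  0.2463]), np.float64(0.0287)]
scene -0.09 265 xmed [ 0.0007 -0.084   0.2743] zmax 0.2892 circ [array([0.0007, 0.267 ]), np.float64(0.0309)]
y range [-0.1783 -0.1776 -0.0692 -0.0585]
top -0.17 823 xmed [-0.011  -0.14    0.2705] zmax 0.2783 circ [array([-0.003,  0.248]), np.float64(0.0278)]
top -0.09 31 xmed [-0.0402 -0.0837  0.2819] zmax 0.2893 circ [array([-0.0405,  0.2728]), np.float64(0.012)]
top -0.045 68 xmed [-1.000e-04 -2.070e-02  2.614e-01] zmax 0.2654 circ [array([-0.0018,  0.2542]), np.float64(0.0103)]
y range [-0.1766 -0.1751 -0.0149 -0.0125]
```

View pics/s3.png

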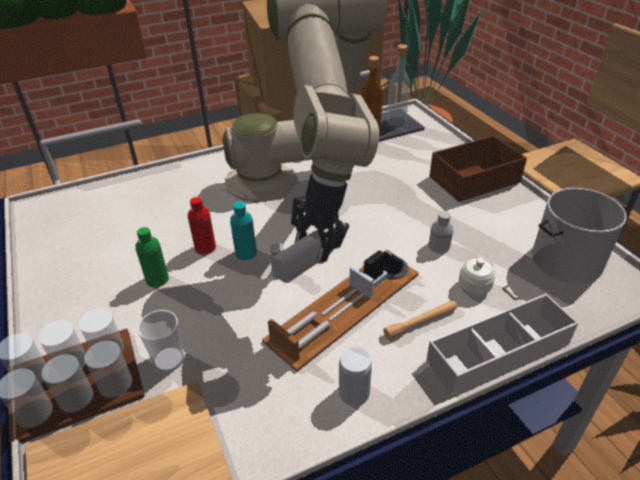

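The scene view shows the shaker held level over the rack, with its base at about (283,262) towards the end board. I'll lower it.

Run:
```python
from place import *
a=go(ptool(-.1735,.12),RP); a2=go(ptool(-.1735,.064),RP); go(ptool(-.1735,.054),RP,a2)
```

```text
shift cm [ 4.71  0.29 11.66] rot [-0.13 -0.4  -0.32]
shift cm [ 6.62  0.3  16.93] rot [-0.13 -0.4  -0.32]
shift cm [ 0.35 -0.    0.94] rot [0. 0. 0.]
```

Emit:
jog_arm([
  [0.3, 0.3, 0, -0.1, -0.4, -0.3],
  [1.5, 0.3, 3, -0.1, -0.4, -0.3],
  [2.8, 0.3, 6.5, -0.1, -0.4, -0.3],
  [4.1, 0.3, 10, -0.1, -0.4, -0.3],
  [5.2, 0.3, 13, -0.1, -0.4, -0.3],
  [6.1, 0.3, 15.5, -0.1, -0.4, -0.3],
  [6.6, 0.3, 16.9, -0.1, -0.4, -0.3],
  [6.6, 0.3, 16.9, -0.1, -0.4, -0.3],
])

```text
time_s: 10.15
position: [0.6459, -0.1052, 0.0445]
tool_rot: [[-0.313, 0.943, 0.11], [0.885, 0.332, -0.328], [-0.346, -0.005, -0.938]]
ft_force: [-0.0, 0.0, -2.4]
grip_width: 0.0586
gripper_force: 54.7
```

```bash
cat > est.py <<'E'
from meas import *
o=env.observe();bb=np.array(o["position"])+np.array(o["tool_rot"])@b;aa=np.array(o["tool_rot"])@ax
print("t",o["time_s"],"est base",((bb-O)@XA).round(4),((bb-O)@YA).round(4),bb[2].round(4),"axis",(aa@XA).round(4),(aa@YA).round(4),aa[2].round(4),"f",np.array(o["ft_force"]).round(1),np.array(o["wrist_torque"]).round(2))
go(ptool(-.1735,.054),RP)
E
python3 est.py
```

```text
t 10.15 est base -0.0013 -0.1733 0.0606 axis 0.0009 1.0 0.0018 f [-0.   0.  -2.4] [ 0.36  0.14 -0.03]
shift cm [0.21 0.13 0.64] rot [-0.31 -0.1   0.06]
```

Emit:
jog_arm([
  [0.05, 0.1, 0.1, -0.3, 0, 0],
  [0.1, 0.1, 0.2, -0.3, 0, 0],
  [0.14, 0.1, 0.3, -0.3, 0, 0],
  [0.18, 0.1, 0.42, -0.3, 0, 0],
  [0.18, 0.1, 0.42, -0.3, 0, 0],
])

```text
time_s: 10.57
position: [0.6486, -0.1043, 0.0449]
tool_rot: [[-0.312, 0.942, 0.123], [0.883, 0.335, -0.328], [-0.351, 0.006, -0.937]]
ft_force: [-0.6, -0.1, -3.7]
grip_width: 0.059
gripper_force: 54.7
```

Emit:
jog_arm([
  [0.02, 0, 0.05, 0, 0, 0],
  [0.04, 0, 0.1, 0, 0, 0],
  [0.06, 0, 0.15, 0, 0, 0],
  [0.06, 0, 0.15, 0, 0, 0],
])

```text
time_s: 10.9
position: [0.6484, -0.1042, 0.0425]
tool_rot: [[-0.312, 0.942, 0.122], [0.883, 0.335, -0.328], [-0.35, 0.005, -0.937]]
ft_force: [-0.0, -0.0, -3.1]
grip_width: 0.0586
gripper_force: 54.7
```

```bash
python3 est.py
```

```text
t 10.9 est base 0.0015 -0.1731 0.0589 axis -0.0027 1.0 -0.0026 f [-0.  -0.  -3.1] [ 0.4   0.13 -0.02]
shift cm [ 0.13 -0.14  0.46] rot [0.33 0.15 0.04]
```

Emit:
jog_arm([
  [0.04, -0.1, 0.1, 0.2, 0, 0],
  [0.07, -0.1, 0.2, 0.2, 0, 0],
  [0.1, -0.1, 0.3, 0.2, 0, 0],
  [0.1, -0.1, 0.3, 0.2, 0, 0],
])

```text
time_s: 11.23
position: [0.6474, -0.1046, 0.0391]
tool_rot: [[-0.312, 0.943, 0.118], [0.883, 0.334, -0.329], [-0.35, 0.002, -0.937]]
ft_force: [0.1, -0.5, -2.7]
grip_width: 0.0585
gripper_force: 54.7
```

Emit:
jog_arm([
  [0.02, 0, 0.05, 0, 0, 0],
  [0.04, 0, 0.1, 0, 0, 0],
  [0.06, 0, 0.15, 0, 0, 0],
  [0.06, 0, 0.15, 0, 0, 0],
])

```text
time_s: 11.57
position: [0.6474, -0.1046, 0.0377]
tool_rot: [[-0.312, 0.943, 0.118], [0.883, 0.334, -0.329], [-0.35, 0.002, -0.937]]
ft_force: [0.1, -0.1, -3.0]
grip_width: 0.0587
gripper_force: 54.7
```

```bash
python3 est.py
```

```text
t 11.5667 est base 0.0005 -0.1732 0.0541 axis -0.0015 1.0 -0.0026 f [ 0.1 -0.1 -3. ] [ 0.29  0.08 -0.02]
shift cm [-0.03 -0.04 -0.  ] rot [0.13 0.15 0.05]
```

Not in contact yet, so I'll keep lowering in 1 mm steps.

Emit:
jog_arm([
  [0.02, 0, 0.05, 0, 0, 0],
  [0.04, 0, 0.1, 0, 0, 0],
  [0.04, 0, 0.1, 0, 0, 0],
])

```text
time_s: 11.82
position: [0.6477, -0.1046, 0.0369]
tool_rot: [[-0.312, 0.943, 0.119], [0.883, 0.334, -0.33], [-0.35, 0.002, -0.937]]
ft_force: [-0.3, 0.2, -1.3]
grip_width: 0.0588
gripper_force: 55.0
```

Emit:
jog_arm([
  [0.02, 0, 0.05, 0, 0, 0],
  [0.04, 0, 0.1, 0, 0, 0],
  [0.04, 0, 0.1, 0, 0, 0],
])

```text
time_s: 12.07
position: [0.6477, -0.1046, 0.0369]
tool_rot: [[-0.312, 0.943, 0.12], [0.883, 0.334, -0.33], [-0.351, 0.003, -0.936]]
ft_force: [-3.8, 2.1, 6.8]
grip_width: 0.0586
gripper_force: 55.9
```

Emit:
jog_arm([
  [-0.03, 0, -0.08, 0, 0, 0],
  [-0.03, 0, -0.08, 0, 0, 0],
  [-0.03, 0, -0.08, 0, 0, 0],
  [-0.03, 0, -0.08, 0, 0, 0],
  [-0.03, 0, -0.08, 0, 0, 0],
  [-0.03, 0, -0.08, 0, 0, 0],
], hand=1)

```text
time_s: 12.57
position: [0.6475, -0.1046, 0.0364]
tool_rot: [[-0.312, 0.943, 0.119], [0.883, 0.334, -0.329], [-0.35, 0.002, -0.937]]
ft_force: [-0.6, -0.2, 0.1]
grip_width: 0.0855
gripper_force: 0.0
```

Emit:
jog_arm([
  [0, 0, -2, 0, 0, 0],
  [0, 0, -5, 0, 0, 0],
  [0, 0, -9, 0, 0, 0],
  [0, 0, -13, 0, 0, 0],
  [0, 0, -16, 0, 0, 0],
  [0, 0, -16, 0, 0, 0],
])

```text
time_s: 13.07
position: [0.6302, -0.0504, 0.1934]
tool_rot: [[-0.31, 0.942, 0.13], [0.882, 0.336, -0.331], [-0.355, 0.012, -0.935]]
ft_force: [0.2, 1.2, 0.8]
grip_width: 0.0854
gripper_force: 0.0
```

Run:
```python
from meas import *
o=env.observe();print(o["time_s"],o["position"])
for c in("scene","wrist"):
    d=img(c);P=cloud(d);L,m=lying(P,.062,-.178,.0)
    if c=="wrist": save(d,"w3.png")
    for lo,hi in((-.17,-.12),(-.11,-.07)):
        Q=L[m&(L[...,1]>lo)&(L[...,1]<hi)&(L[...,2]>.055)]
        if len(Q)>20: print(c,lo,len(Q),"circ",[x.round(4) for x in circ(Q[:,[0,2]])])
    m=(np.abs(L[...,0])<.012)&(L[...,2]>.05)&(L[...,1]<-.0)&(L[...,1]>-.19)
    Q=L[m]; print("y",np.percentile(Q[:,1],[1,99]))
    Q=L[(np.abs(L[...,0])<.01)&(L[...,2]>.094)&(L[...,2]<.108)&(L[...,1]>.03)&(L[...,1]<.16)]
    if len(Q)>20: print("fin",len(Q),Q.mean(0).round(4),np.percentile(Q[:,1],[1,99]))
go(W(0,.112,.19),DOWN);
```

```text
13.0667 [ 0.63020425 -0.05041507  0.19338015]
scene -0.17 508 circ [array([0.0006, 0.0568]), np.float64(0.0272)]
scene -0.11 380 circ [array([0.0006, 0.0572]), np.float64(0.0269)]
y [-0.18674536 -0.00025795]
fin 155 [0.001  0.1091 0.0994] [0.08098655 0.13927649]
wrist -0.17 3443 circ [array([0.0018, 0.0537]), np.float64(0.0296)]
wrist -0.11 3907 circ [array([0.0016, 0.0537]), np.float64(0.0296)]
y [-1.85457144e-01 -1.59313362e-04]
shift cm [13.97  0.06 -5.53] rot [ 0.26 20.54  0.2 ]
```

View pics/w3.png

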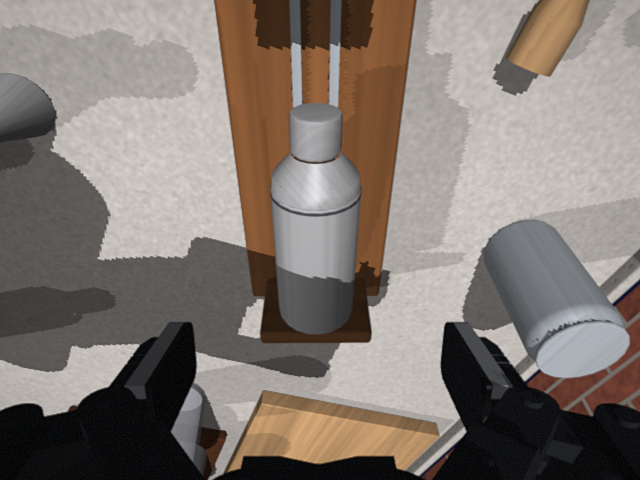

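The wrist view shows the shaker lying centred on the rails, cap at (317,115) and base at the end board (315,325). Its axis is at 53.7 mm, so it is resting. Next is the stop grip.

Emit:
jog_arm([
  [14, 0, -5.5, 0.3, 20.5, 0.2],
  [14, 0, -5.5, 0.3, 20.5, 0.2],
  [14, 0, -5.5, 0.3, 20.5, 0.2],
  [14, 0, -5.5, 0.3, 20.5, 0.2],
  [14, 0, -5.5, 0.3, 20.5, 0.2],
])

```text
time_s: 13.58
position: [0.5766, 0.0925, 0.1873]
tool_rot: [[-0.331, 0.943, -0.006], [0.943, 0.331, 0.001], [0.003, -0.006, -1.0]]
ft_force: [0.1, 0.1, -0.2]
grip_width: 0.0852
gripper_force: 0.0
```

Run:
```python
from h import *
a=go(W(0.001,.111,.062),DOWN)
```

```text
shift cm [-0.43  0.32 12.53] rot [-0.32 -0.15  0.06]
```

Emit:
jog_arm([
  [-0.3, 0.2, 4, -0.2, 0, 0],
  [-0.3, 0.2, 8, -0.2, 0, 0],
  [-0.3, 0.2, 11, -0.2, 0, 0],
  [-0.3, 0.2, 12.5, -0.2, 0, 0],
  [-0.3, 0.2, 12.5, -0.2, 0, 0],
])

```text
time_s: 14.0
position: [0.5785, 0.0868, 0.0588]
tool_rot: [[-0.329, 0.944, -0.009], [0.944, 0.329, 0.0], [0.003, -0.008, -1.0]]
ft_force: [0.2, 0.6, -0.1]
grip_width: 0.0854
gripper_force: 0.0
```

Emit:
jog_arm([
  [0, 0, 0, 0, 0, 0],
  [0, 0, 0, 0, 0, 0],
  [0, 0, 0, 0, 0, 0],
  [0, 0, 0, 0, 0, 0],
  [0, 0, 0, 0, 0, 0],
  [0, 0, 0, 0, 0, 0],
], hand=0, newtons=40)

```text
time_s: 14.5
position: [0.5802, 0.0873, 0.0649]
tool_rot: [[-0.33, 0.944, -0.0], [0.944, 0.33, -0.001], [-0.0, -0.0, -1.0]]
ft_force: [-6.9, -2.6, 7.3]
grip_width: 0.0214
gripper_force: 40.1
```

Emit:
jog_arm([
  [-1.5, 0, 0, 0, 0, 0],
  [-3, 0, 0, 0, 0, 0],
  [-4.2, 0, 0, 0, 0, 0],
  [-5.2, 0, 0, 0, 0, 0],
  [-5.8, 0, 0, 0, 0, 0],
  [-6, 0, 0, 0, 0, 0],
])

```text
time_s: 15.0
position: [0.6003, 0.0301, 0.0649]
tool_rot: [[-0.33, 0.944, 0.0], [0.944, 0.33, -0.0], [-0.0, 0.0, -1.0]]
ft_force: [-6.4, 0.0, 7.7]
grip_width: 0.022
gripper_force: 40.2
```

Run:
```python
from h import *
o=env.observe();p=np.array(o["position"]);print(o["time_s"],(p-O)@XA,(p-O)@YA,p[2],o["ft_force"],"along",np.array(o["ft_force"])@YA)
```

```text
15.0 0.00028927721814481396 0.04819246765956704 0.06487850804536124 [-6.35043996  0.04528968  7.71955486] along 2.1416562527399585
```

Emit:
jog_arm([
  [-0.3, 0, 0, 0, 0, 0],
  [-0.6, 0, 0, 0, 0, 0],
  [-0.8, 0, 0, 0, 0, 0],
  [-1, 0, 0, 0, 0, 0],
  [-1.1, 0, 0, 0, 0, 0],
  [-1.2, 0, 0, 0, 0, 0],
])

```text
time_s: 15.5
position: [0.6038, 0.0202, 0.0649]
tool_rot: [[-0.33, 0.944, -0.0], [0.944, 0.33, 0.001], [0.001, 0.0, -1.0]]
ft_force: [-6.6, 2.9, 7.7]
grip_width: 0.0212
gripper_force: 40.2
```

Emit:
jog_arm([
  [-0.1, 0, 0, 0, 0, 0],
  [-0.2, 0, 0, 0, 0, 0],
  [-0.25, 0, 0, 0, 0, 0],
  [-0.3, 0, 0, 0, 0, 0],
])

```text
time_s: 15.83
position: [0.6048, 0.0175, 0.0649]
tool_rot: [[-0.33, 0.944, -0.0], [0.944, 0.33, 0.001], [0.001, 0.0, -1.0]]
ft_force: [-5.5, 3.7, 7.7]
grip_width: 0.0216
gripper_force: 40.2
```

Run:
```python
from h import *
o=env.observe();p=np.array(o["position"]);print(o["time_s"],(p-O)@XA,(p-O)@YA,p[2],o["ft_force"],"along",np.array(o["ft_force"])@YA)
```

```text
15.8333 0.00029936245940525956 0.03484424868740712 0.06488871516401731 [-5.49087735  3.72115759  7.70130292] along 5.326846070491183
```

Emit:
jog_arm([
  [-0.1, 0, 0, 0, 0, 0],
  [-0.15, 0, 0, 0, 0, 0],
  [-0.2, 0, 0, 0, 0, 0],
  [-0.2, 0, 0, 0, 0, 0],
])

```text
time_s: 16.17
position: [0.6051, 0.0165, 0.0649]
tool_rot: [[-0.331, 0.944, -0.001], [0.944, 0.331, 0.003], [0.003, -0.0, -1.0]]
ft_force: [-6.8, 7.8, 8.6]
grip_width: 0.0218
gripper_force: 40.4
```

Emit:
jog_arm([
  [-0.1, 0, 0, 0, 0, 0],
  [-0.15, 0, 0, 0, 0, 0],
  [-0.2, 0, 0, 0, 0, 0],
  [-0.2, 0, 0, 0, 0, 0],
])

```text
time_s: 16.5
position: [0.6051, 0.0165, 0.0649]
tool_rot: [[-0.331, 0.944, -0.002], [0.944, 0.331, 0.005], [0.006, -0.0, -1.0]]
ft_force: [-9.9, 16.8, 11.1]
grip_width: 0.0215
gripper_force: 40.7
```

Emit:
jog_arm([
  [0, 0, 0, 0, 0, 0],
  [0, 0, 0, 0, 0, 0],
  [0, 0, 0, 0, 0, 0],
  [0, 0, 0, 0, 0, 0],
  [0, 0, -4, 0, 0, 0],
  [0, 0, -8, 0, 0, 0],
  [0, 0, -12, 0, 0, 0],
  [0, 0, -12, 0, 0, 0],
], hand=1)

```text
time_s: 17.17
position: [0.6097, 0.0123, 0.1921]
tool_rot: [[-0.33, 0.944, 0.015], [0.944, 0.33, -0.002], [-0.007, 0.013, -1.0]]
ft_force: [0.4, -0.4, 0.4]
grip_width: 0.0853
gripper_force: 0.0
```

Run:
```python
from meas import *
for c in ("scene","wrist"):
    d=img(c);P=cloud(d);L,_=lying(P,.06)
    if c=="wrist": save(d,"w4.png")
    Q=L[(np.abs(L[...,0])<.01)&(L[...,2]>.094)&(L[...,2]<.108)&(L[...,1]>-.02)&(L[...,1]<.12)]
    if len(Q)>20: print(c,"fin",len(Q),np.percentile(Q[:,1],[1,99]))
    Q=L[(np.hypot(L[...,0],L[...,1]-.187)<.04)&(L[...,2]>.05)&(L[...,2]<.062)]
    if len(Q)>20: print("bar",len(Q),cv2.minAreaRect((Q[:,:2]*1000).astype(np.float32)))
o=env.observe();print(o["time_s"],o["q"]); go(W(0,.187,.15),DOWN)
for sgn in (0,90,-90):
    B=tool(YAW+sgn,90); print(sgn); path(np.array(o["position"]),np.array(o["tool_rot"]),W(0,.187,.12),B,np.array(o["q"]),3)
```

```text
scene fin 164 [0.00577037 0.06476263]
bar 106 ((0.5918903350830078, 184.46438598632812), (15.938693046569824, 55.337242126464844), 85.86593627929688)
wrist fin 3381 [0.01088519 0.06770874]
17.2667 [-9.97190327e+00  2.94183983e+01  6.93252746e+01  3.01741995e-02
  8.10126111e+01 -2.92150221e+01]
shift cm [15.76 -0.14  3.51] rot [ 0.23  0.09 -0.06]
0
0.33 [ -5.4  29.1  73.7   0.   77.  -24.7] err 0.00 
0.67 [ -0.6  29.4  77.2  -0.   73.3 -19.9] err 0.00 
1.0 [  4.5  30.2  79.7   0.   70.  -14.8] err 0.00 
90
0.33 [ -5.4  29.1  73.7   0.1  77.  -54.7] err 0.00 
0.67 [ -0.6  29.4  77.2   0.   73.3 -79.9] err 0.00 
1.0 [   4.5   30.2   79.7   -0.    70.  -104.8] err 0.00 
-90
0.33 [-5.4 29.1 73.7 -0.  77.   5.3] err 0.00 
0.67 [-0.6 29.4 77.2 -0.1 73.3 40.2] err 0.00 
1.0 [ 4.5 30.2 79.7  0.  70.  75.2] err 0.00
```

View pics/w4.png

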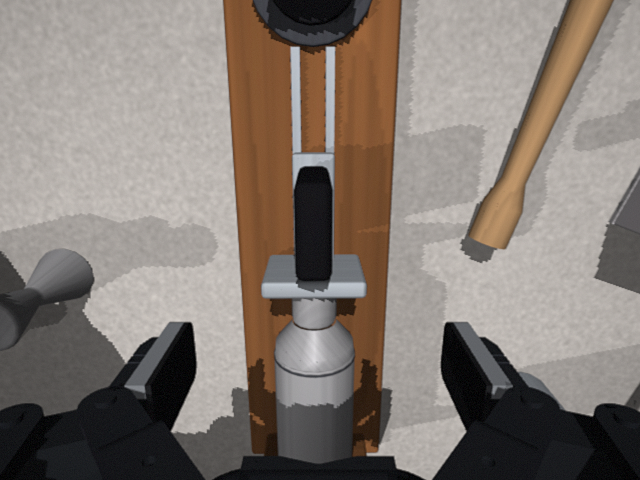

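The wrist view shows the cap against the stop plate at (313,300) and the fin at (313,225), so it is snug. Next is the knob. I turn the tool back by 87° first, so the clockwise turn stays within joint range.

Emit:
jog_arm([
  [15.8, -0.1, 5, 0.2, 0, -87],
  [15.8, -0.1, 5, 0.2, 0, -87],
  [15.8, -0.1, 5, 0.2, 0, -87],
  [15.8, -0.1, 5, 0.2, 0, -87],
  [15.8, -0.1, 5, 0.2, 0, -87],
  [15.8, -0.1, 5, 0.2, 0, -87],
  [15.8, -0.1, 5, 0.2, 0, -87],
  [15.8, -0.1, 5, 0.2, 0, -87],
])

```text
time_s: 17.93
position: [0.553, 0.1619, 0.1321]
tool_rot: [[-0.974, 0.226, -0.004], [0.226, 0.974, -0.002], [0.003, -0.002, -1.0]]
ft_force: [-0.0, 1.5, -1.1]
grip_width: 0.0857
gripper_force: 0.0
```

Run:
```python
from kin import *
go(W(0,.187,.14),tool(YAW+87,90))
```

```text
shift cm [-0.14 -0.07 -0.79] rot [ -0.08  -0.23 -29.37]
```

Emit:
jog_arm([
  [-0.1, 0, 0, 0, 0, -29.4],
  [-0.1, 0, 0, 0, 0, -29.4],
  [-0.1, 0, 0, 0, 0, -29.4],
  [-0.1, 0, 0, 0, 0, -29.4],
  [-0.1, 0, 0, 0, 0, -29.4],
  [-0.1, 0, 0, 0, 0, -29.4],
])

```text
time_s: 18.43
position: [0.5543, 0.1614, 0.1327]
tool_rot: [[-0.962, -0.272, -0.003], [-0.272, 0.962, -0.001], [0.003, -0.001, -1.0]]
ft_force: [0.9, 0.1, 0.3]
grip_width: 0.0851
gripper_force: 0.0
```

Run:
```python
from kin import *
d=img("wrist");P=cloud(d);L=np.stack([(P-O)@XA,(P-O)@YA,P[...,2]],-1)
Q=L[(np.hypot(L[...,0],L[...,1]-.187)<.045)&(L[...,2]>.05)&(L[...,2]<.062)]
if len(Q)>20: print("bar",len(Q),cv2.minAreaRect((Q[:,:2]*1000).astype(np.float32)))
o=env.observe();print(o["time_s"],o["q"])
go(W(0,.187,.032),tool(YAW+87,90))
```

```text
bar 2467 ((0.2876434326171875, 188.19981384277344), (13.803451538085938, 56.7549934387207), 87.04562377929688)
18.4833 [ 4.52550975e+00  2.95293933e+01  7.85951706e+01 -6.74513654e-02
  7.20194957e+01 -1.01188676e+02]
shift cm [ 1.000e-02 -3.000e-02  1.009e+01] rot [-0.03 -0.15 -0.56]
```

Emit:
jog_arm([
  [0, 0, 4, 0, 0, -0.5],
  [0, 0, 7.5, 0, 0, -0.5],
  [0, 0, 9.5, 0, 0, -0.5],
  [0, 0, 10, 0, 0, -0.5],
  [0, 0, 10, 0, 0, -0.5],
])

```text
time_s: 18.9
position: [0.5541, 0.1614, 0.0326]
tool_rot: [[-0.96, -0.281, -0.004], [-0.281, 0.96, -0.001], [0.004, -0.0, -1.0]]
ft_force: [0.3, -0.1, 0.4]
grip_width: 0.0852
gripper_force: 0.0
```

Emit:
jog_arm([
  [0, 0, 0, 0, 0, 0],
  [0, 0, 0, 0, 0, 0],
  [0, 0, 0, 0, 0, 0],
  [0, 0, 0, 0, 0, 0],
  [0, 0, 0, 0, 0, 0],
  [0, 0, 0, 0, 0, 0],
], hand=0, newtons=30)

```text
time_s: 19.4
position: [0.5549, 0.1616, 0.0344]
tool_rot: [[-0.959, -0.283, 0.0], [-0.283, 0.959, -0.001], [0.0, -0.001, -1.0]]
ft_force: [-3.4, 5.4, 13.2]
grip_width: 0.0133
gripper_force: 35.3
```

Emit:
jog_arm([
  [0, 0, -0.1, 0, 0, 5],
  [0, 0, -0.1, 0, 0, 12],
  [0, 0, -0.1, 0, 0, 19],
  [0, 0, -0.1, 0, 0, 26],
  [0, 0, -0.1, 0, 0, 33],
  [0, 0, -0.1, 0, 0, 40],
  [0, 0, -0.1, 0, 0, 47],
  [0, 0, -0.1, 0, 0, 54],
])

```text
time_s: 20.07
position: [0.5546, 0.161, 0.0345]
tool_rot: [[-0.789, 0.614, -0.001], [0.614, 0.789, -0.002], [-0.0, -0.002, -1.0]]
ft_force: [-0.2, -2.7, -3.9]
grip_width: 0.0133
gripper_force: 32.7
```

Emit:
jog_arm([
  [0, 0, 0, 0, 0, 6],
  [0, 0, 0, 0, 0, 12],
  [0, 0, 0, 0, 0, 18],
  [0, 0, 0, 0, 0, 24],
  [0, 0, 0, 0, 0, 29],
  [0, 0, 0, 0, 0, 32],
  [0, 0, 0, 0, 0, 34],
  [0, 0, 0, 0, 0, 34],
])

```text
time_s: 20.73
position: [0.5543, 0.1608, 0.0345]
tool_rot: [[-0.317, 0.949, -0.002], [0.949, 0.317, -0.003], [-0.002, -0.003, -1.0]]
ft_force: [-1.1, -4.3, -4.1]
grip_width: 0.0131
gripper_force: 34.2
```

Run:
```python
from h import *
o=env.observe();T=np.array(o["tool_rot"]);print(o["time_s"],"bar angle in rack",np.degrees(np.arctan2(T[1,0],T[0,0]))-YAW,o["wrist_torque"],o["ft_force"],o["q"],o["grip_width"])
```

```text
20.7333 bar angle in rack 89.1556711122389 [-0.82653939  0.12009048  0.64368905] [-1.12877486 -4.32964518 -4.11245561] [  4.49824091  36.46737752  84.77275496  -0.17194213  58.88422835
 -13.86826227] 0.013081282895102823
```

Emit:
jog_arm([
  [0, 0, 0, 0, 0, 2],
  [0, 0, 0, 0, 0, 3],
  [0, 0, 0, 0, 0, 3],
  [0, 0, 0, 0, 0, 3],
])

```text
time_s: 21.07
position: [0.5542, 0.1613, 0.0346]
tool_rot: [[-0.268, 0.963, -0.002], [0.963, 0.268, -0.002], [-0.001, -0.002, -1.0]]
ft_force: [-3.5, -4.2, -3.5]
grip_width: 0.0133
gripper_force: 55.2
```

Run:
```python
from h import *
o=env.observe();T=np.array(o["tool_rot"]);print(o["time_s"],"bar angle in rack",np.degrees(np.arctan2(T[1,0],T[0,0]))-YAW,o["wrist_torque"],o["ft_force"])
```

```text
21.0667 bar angle in rack 86.26241583809424 [-0.67254706  0.52932614  0.99516791] [-3.47493414 -4.22507887 -3.47445916]
```

Emit:
jog_arm([
  [0, 0, 0, 0, 0, 0],
  [0, 0, 0, 0, 0, 0],
  [0, 0, 0, 0, 0, 0],
  [0, 0, 0, 0, 0, 0],
  [0, 0, -4, 0, 0, 0],
  [0, 0, -8, 0, 0, 0],
  [-2, 0, -12, 0, 0, 0],
  [-4, 0, -16, 0, 0, 0],
], hand=1)

```text
time_s: 21.73
position: [0.5645, 0.1261, 0.1917]
tool_rot: [[-0.268, 0.963, 0.0], [0.963, 0.268, -0.001], [-0.001, 0.0, -1.0]]
ft_force: [0.8, -1.2, 0.3]
grip_width: 0.0852
gripper_force: 0.0
```

Emit:
jog_arm([
  [-4, 0, -4, 0, 0, 0],
  [-8, 0, -6, 0, 0, 0],
  [-8, 0, -6, 0, 0, 0],
  [-8, 0, -6, 0, 0, 0],
])

```text
time_s: 22.07
position: [0.5877, 0.0458, 0.2522]
tool_rot: [[-0.263, 0.965, 0.005], [0.965, 0.263, -0.002], [-0.003, 0.004, -1.0]]
ft_force: [0.5, -0.1, -0.6]
grip_width: 0.0855
gripper_force: 0.0
```

Run:
```python
from meas import *
print(env.observe()["time_s"])
for c in ("scene","wrist"):
    d=img(c);P=cloud(d);L,_=lying(P,.06)
    if c=="wrist": save(d,"w5.png")
    Q=L[(np.abs(L[...,0])<.01)&(L[...,2]>.094)&(L[...,2]<.108)&(L[...,1]>-.02)&(L[...,1]<.12)]
    if len(Q)>20: print(c,"fin",len(Q),np.percentile(Q[:,1],[1,99]))
    Q=L[(np.hypot(L[...,0],L[...,1]-.187)<.04)&(L[...,2]>.05)&(L[...,2]<.062)]
    if len(Q)>20: print(c,"bar",len(Q),cv2.minAreaRect((Q[:,:2]*1000).astype(np.float32)))
    for n,cc in (("short",(.525,.32)),("jigger",(.43,-.105))):
        Q=P[near(P,cc,.06)&(P[...,2]>.08)&(P[...,2]<.13)]
        if len(Q)>20: print(c,n,np.median(Q,0).round(3))
```

```text
22.0667
scene fin 165 [0.00544023 0.06441979]
scene bar 100 ((-1.1059575080871582, 185.82322692871094), (16.389617919921875, 58.3674430847168), 2.7747294902801514)
scene short [0.531 0.322 0.103]
scene jigger [ 0.431 -0.109  0.088]
wrist fin 1978 [0.01073565 0.06776733]
wrist bar 1604 ((1.0625362396240234, 188.12449645996094), (13.988103866577148, 56.91068649291992), 0.15032388269901276)
wrist jigger [ 0.432 -0.105  0.088]
```

View pics/w5.png

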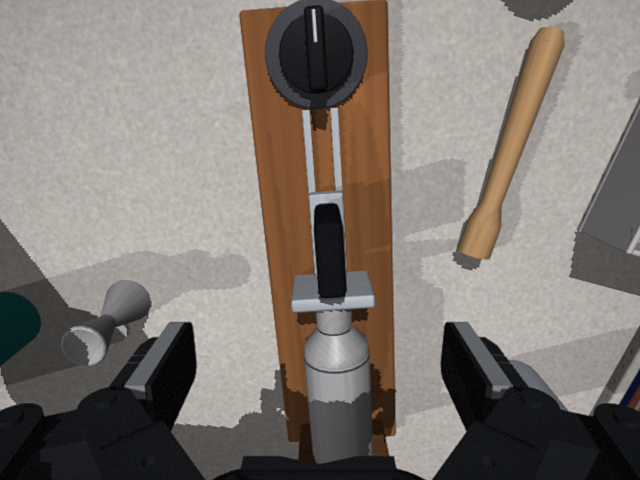

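The wrist view shows the knob bar along the rack at (316,50), locked, with the stop at (333,290) still against the cap. I'll hand it in.

```bash
python3 -c "
from rig import env
print(env.close_job())"
```

```text
the job is handed in; nothing more can be done
None
```

I handed the job in at about 22 s of the 72 s: the tall steel shaker lies on the rails with its base to the end board, held snug by the stop, and the twist-lock is turned fully clockwise to its end; the hand-in gave no verdict.

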